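# Loosen the knurled locking ring and swing the hold-down bar off the board

## Task

Free the circuit board in the clamping fixture without picking anything up. Loosen the big knurled ring by rolling a fingertip round its rim, counter-clockwise seen from above, until its pip comes round to the fixed pointer on the stud for the second time, and leave pip and pointer lined up. Only then push the tab of the hold-down bar with a fingertip so that the bar swings towards the robot, well clear of the board (about 45 degrees or more), leaving the board and everything else where it is.

Things in the scene. Friction and masses are not known exactly. Their poses are not given: they have to be found in the camera images.
- fixture: Raised aluminium fixture fixed to the bench, plate 110 x 235 mm, top 60 mm above the bench. Origin on the bench straight under the ring's axis; z up, y along the closed hold-down bar (towards the board), -x roughly towards the robot. Plate from x -50 to +60, y -55 to +180 mm.
- ring (a joint): Dark steel knurled ring, 88 mm across, vertical axis, 88 to 112 mm above the bench, 36 ridges round its rim. Rad, grows counter-clockwise from above (loosening), whole turns counted: pip at the pointer at 0, 6.283 (first time), 12.566 (second). Starts at 0.8 to 2.6, pip already past the pointer. Stops at 0 and 18.5. Friction 0.06 N m (1.4 N at the rim); stays where left; does not rise.
- ring_centre (a point): Centre of the ring's top face, on its axis, 112 mm above the bench. A steel cap 28 mm across stands there, up to 120 mm above the bench; it does not turn.
- ring_pip (a point): Top of the pip, a steel stud 11 mm across standing 8 mm above the ring's top face, 35.5 mm from the axis; it turns with the ring.
- pointer_tip (a point): Outer tip of the fixed pointer, a steel finger 6 mm wide that reaches from the cap in the fixture's -x direction to 30 mm from the axis, top 119.5 mm above the bench. It never turns. Pip and pointer are lined up when both lie in the same direction from the ring's centre.
- bar (a joint): Steel hold-down bar turning about the ring's axis just under it, 18 mm wide, 73 to 86 mm above the bench, 121 mm long. Rad: 0 = over the board along fixture +y (a stop), grows counter-clockwise from above, tab moving towards the robot; stop at 1.4. Friction 0.15 N m (1.3 N at the tab); stays where left. Clear of the board from 0.65. Must stay closed while the ring is still tight.
- bar_tab (a point): Centre of the upright tab near the bar's end: a steel plate standing on the bar, 114 mm from the axis, 14 mm along the bar, 10 mm across it, from 85 to 111 mm above the bench. Push it on the side away from the robot.
- board: Green circuit board, 60 x 100 mm, loose, lying between low pins on the fixture plate under the bar, its parts up to 70 mm above the bench. Centre of its underside. Not to be moved.
- terminal: Green terminal block, 14 x 44 x 17 mm, loose on the fixture plate beside the board, on the side away from the robot, top 77 mm above the bench. Centre of its underside. Not to be moved.
- jar: White jar with a screw lid, 44 mm across, 44 mm high, loose on the bench left of the fixture. Not to be moved.
- heatsink: Finned heat sink, 40 x 50 x 27 mm, loose on the bench. Not to be moved.
- brick: Black power brick, 50 x 100 x 32 mm, loose on the bench. Not to be moved.
- cutters: Side cutters, 50 x 120 x 12 mm, loose on the bench. Not to be moved.
- tape: Amber tape roll, 78 mm across, 19 mm high, loose on the bench. Not to be moved.

How it is judged:
By the outcome, as a careful person would: the job done as asked, in the order asked, and still so for the second after the job is handed in, with the robot touching nothing.
It also fails if it takes over 61 s, if anything falls off the work surface, if the arm or the gripper's body presses on something with over 40 N, if the wrist force passes 120 N, or if a joint passes its speed limit or range.

## Robot

A 6-joint arm with a two-finger parallel gripper is mounted at the origin on a cart in front of the work surface, level with it; the furniture and walls round the work are solid. World frame = base frame: x ahead of the robot, y to its left, z up, the work surface at z = 0. Lengths are in mm, angles in rad, forces in N, time in s.
With the tool pointing down it reaches from about 325 to 750 mm from the base axis. Payload 7.6 kg.
Tool frame: the origin (TCP) lies at the very end of the fingers, on their centre line; the grasp point (between the pads) lies 19 mm behind it; z points along the fingers, y is the line along which they close (so a half turn about z gives the same grasp; the last joint's range is limited). The gripper opens to 85 mm and grips with 20 to 120 N. Pads are 22 mm wide; open, the fingers measure 114 mm over their backs; the gripper's body (76 mm by 85 mm) begins 54 mm behind the grasp point. The pads swing forward as they close: fully open they stand 13 mm farther back than shut.
Start: joints at [1.136, 0.052, 1.401, -0, 1.689, -0.07], TCP at [187.285, 490.479, 231.323] pointing down, gripper open.
Joint ranges: [-2.9, 2.9], [-0.91, 2.17], [0.12, 2.37], [-1.06, 4.2], [0.26, 2.73], [-2.93, 2.93]. Speed limits (rad/s): [2.57, 2.57, 3.01, 3.14, 3.14, 3.14].

## Interface

Orientations are given as a unit quaternion [w, x, y, z].
In Python, from workcell import r gives the robot as it stands.
- The arm moves only by the shell command python3 -m inch 'ROWS' [FORCE]. ROWS is JSON, a list of rows, each a list of 3 entries, a list of its own where there are three numbers: the opening, from 0 (shut) to 1 (fully open), then the shift along the tool's x, y, z in units of 40 mm (1.0 is 40 mm), then the turn about the tool's z in units of 6 degrees (1.0 is 6 degrees). A call has 1 to 10 rows; each row shifts and turns the commanded pose from where the row before left it, along the tool's axes as they then stand; what a row does not reach is not made up. A row lasts 1/12 s, in which the tool goes at most 41.7 mm and 7.16 degrees, less where a joint would pass 70% of its speed; a pose out of reach is approached as far as the arm can. A call is refused whole if a number of a shift passes 1 or a number of a turn 1, either way. A call with a gripper value outside its range is refused whole. The fingers move at their own pace and stop on an object; FORCE is the grip in N (left out, the last holds). Time passes only in rows, so rows that do not move let the fingers close. It gives the time, the measured TCP pose, the force, the opening and the grip force at its end, in the units of the state.
- r.get_obs(): the state, without advancing time (a new reading comes with each control period).
- r.capture(name): name is "scene" or "top" or "wrist"; returns a dict with "pixels" (384x512x3 uint8, red, green, blue), "depth" (384x512 float32, mm along the optical axis (not along the pixel's ray), 0 where there is no reading), "camera_matrix" (3x3 intrinsics, pixels), "position" and "rotation" of the camera in the world. Camera axes: x right, y down, z forward; pixel columns grow to the right and rows downward; lengths in mm; the calibration is good to about 2 mm. A picture is of the moment at which its call begins.
- r.job_done(): hands the job in; it is judged then, once.
The state is a dict: "time": time; "joint_positions": joint angles; "dq": joint speeds; "tau": joint torques, N m; "position": TCP position; "ee_rot": TCP orientation; "contact_force": force on the tool from outside, world axes, zero at the start; "torque": the same for the moment, N m; "grip_width": finger opening in mm; "finger_force": force on a finger pad.
Only numpy, scipy, OpenCV 4.12 (cv2) and the standard library are available. Lean on these libraries where they do the work, as an engineer would, in place of code of your own. Each camera call takes 0.05 s, during which the arm holds its last target. There are 200 camera calls.

## Working session

There is one attempt and no reset: what is moved stays moved. The work goes in short steps, Python scripts to look and compute and a shell command to move; the robot and the scene stay as the last step left them, time stands still between calls to the robot, and variables do not carry over. Pictures are saved under pics/ and viewed, at most 10 in all, crops included, and the job is handed in when it is done.

```bash
ls; mkdir -p pics
cat > h.py <<'E'
import numpy as np,cv2
from workcell import r
def cap(n,f):
    c=r.capture(n); cv2.imwrite('pics/'+f+'.png',c['pixels'][:,:,::-1]); np.savez('pics/'+f+'.npz',**c); return c
def at(c,u,v,z=None):
    K=c['camera_matrix'];R=np.array(c['rotation']);p=np.array(c['position'])
    ray=R@np.linalg.inv(K)@np.array([u,v,1.])
    d=c['depth'][int(v),int(u)] if z is None else (z-p[2])/ray[2]
    return p+ray*d
E
python3 - <<'E'
from h import *
c=cap('top','top1'); o=r.get_obs()
print(c['position'],np.array(c['rotation']).shape,o['time'],o['position'],o['ee_rot'],o['contact_force'],o['grip_width'])
E
```

```text
pics
[ 267.50393568  104.75212814 1465.02857677] (4,) 0.05 [187.17030246 490.19455303 230.51243634] [-1.78351308e-04  1.81403572e-01  9.83408464e-01 -7.11389730e-04] [-0.33979886  0.50886351  0.7693593 ] 85.41834732175238
```

View pics/top1.png

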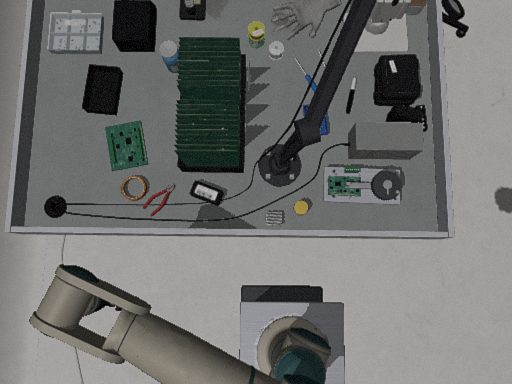

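```bash
sed -i 's/^    K=.*/    from scipy.spatial.transform import Rotation as Ro\n    q=np.array(c["rotation"]);R=Ro.from_quat(q[[1,2,3,0]]).as_matrix();K=c["camera_matrix"];p=np.array(c["position"])/' h.py
python3 - <<'E'
from h import *
c=dict(np.load('pics/top1.npz'))
im=cv2.imread('pics/top1.png')[150:230,290:420]
cv2.imwrite('pics/crop1.png',cv2.resize(im,None,fx=6,fy=6,interpolation=cv2.INTER_CUBIC))
for u,v in [(386,184),(340,190),(274,217),(290,340)]: print(at(c,u,v),at(c,u,v,112))
c=cap('scene','scene1');print(c['position'],c['rotation'])
E
```

```text
[ 500.27888552 -268.11557465  125.11682053] [ 502.55759323 -271.76569467  112.        ]
[ 489.91374286 -143.03423      67.2307891 ] [ 482.7903151 -135.0980322  112.       ]
[409.27861119  56.63612457  17.95865377] [400.06504028  59.76305968 112.        ]
[ 73.08344543  20.69800111 236.04414198] [ 53.46015142  12.21423046 112.        ]
[-492.14809007 -565.09869273  660.45441498] [-0.46887274  0.75742341 -0.37841623  0.25153387]
```

View pics/crop1.png

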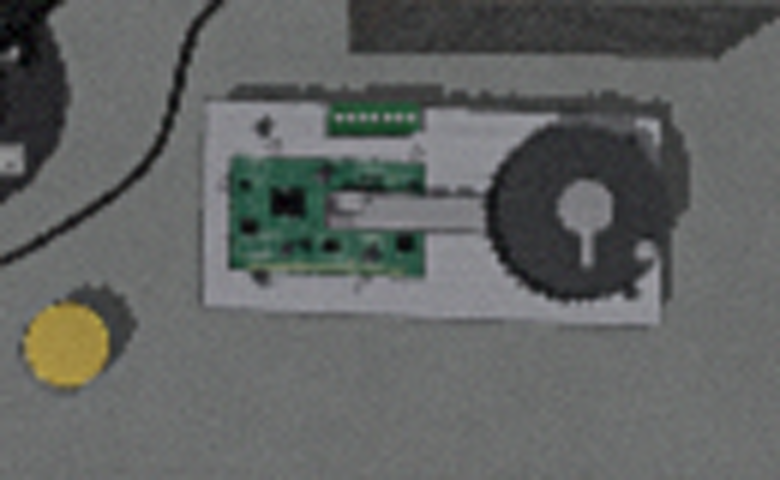

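View pics/scene1.png

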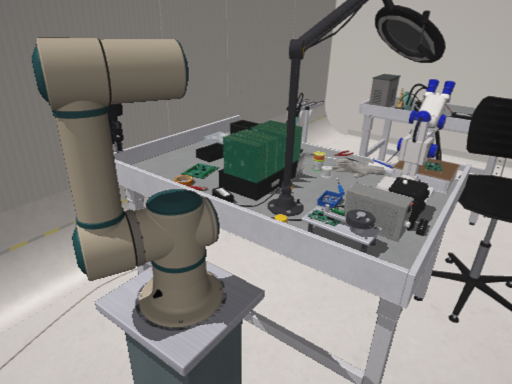

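Run:
```python
from h import *
c=dict(np.load('pics/top1.npz'))
np.set_printoptions(precision=1,suppress=True)
f=lambda x,y:(290+x/6,150+y/6)
for n,x,y,z in [('cap',585,207,120),('pip',645,250,120),('ptip',587,265,119.5),('tab',350,205,111),('barroot',480,212,86),('plateBL',203,304,60),('plateBR',658,323,60),('plateTL',207,102,60),('term',376,119,77)]:
    u,v=f(x,y);print(n,at(c,u,v,z),at(c,u,v)[2])
for u,v in [(355,130),(385,125),(415,130),(385,148),(385,154),(385,157),(355,155),(418,157),(320,125),(315,135),(410,115),(300,120),(330,60),(284,165),(340,15)]: print((u,v),at(c,u,v))
d=c['depth']
# cloud near the ring and above z=150
vs,us=np.mgrid[0:240,200:450]
P=np.array([at(c,u,v) for u,v in zip(us.ravel(),vs.ravel())]);
m=(P[:,2]>150)&(P[:,0]>300)&(P[:,0]<800)
Q=P[m];
for lo in range(150,1200,150):
    s=Q[(Q[:,2]>=lo)&(Q[:,2]<lo+150)]
    if len(s):print(lo,len(s),s.min(0),s.max(0))
```

```text
cap [ 499.7 -273.9  120. ] 117.1154567660169
pip [ 478.7 -302.6  120. ] 125.32440993432465
ptip [ 471.  -274.1  119.5] 114.45383422933423
tab [ 500.8 -160.3  111. ] 107.40684307924948
barroot [ 502.4 -230.6   86. ] 84.85389457672795
plateBL [457.3 -94.3  60. ] 55.605800045442265
plateBR [ 450.5 -326.1   60. ] 55.91808620461302
plateTL [562.7 -97.4  60. ] 61.785287620839426
term [ 551.3 -181.    77. ] 74.14933284292238
(355, 130) [ 664.3 -181.2  121.7]
(385, 125) [ 675.8 -267.   138.5]
(415, 130) [ 663.8 -358.   130.9]
(385, 148) [ 606.9 -266.3  133.3]
(385, 154) [ 602.  -281.1   78.1]
(385, 157) [ 601.7 -291.6   39.1]
(355, 155) [ 601.2 -192.    63.2]
(418, 157) [ 612.  -409.1    0.9]
(320, 125) [534.1 -12.7 593.7]
(315, 135) [513.8  -2.8 594. ]
(410, 115) [ 719.9 -355.   101.2]
(300, 120) [544.5  26.1 591.4]
(330, 60) [646.4 -26.1 642.6]
(284, 165) [560.   30.1  94.7]
(340, 15) [1107.8 -165.    -3.2]
150 3123 [538.   17.9 150.1] [793.1 283.9 297.8]
300 218 [520.9   8.8 302.7] [589.3  52.1 449.6]
450 926 [ 495.5 -281.9  450.2] [799.9  44.  600. ]
600 2877 [515.7 -95.4 600. ] [753.   28.9 729.4]
```

```bash
python3 -m inch '[[0,[-0.65,-0.72,0],0],[0,[-0.65,-0.72,0],0],[0,[-0.65,-0.72,0],0],[0,[-0.65,-0.72,0],0],[0,[-0.65,-0.72,0],0],[0,[-0.65,-0.72,0],0],[0,[-0.65,-0.72,0],0]]' 20; python3 -m inch '[[0,[-0.65,-0.72,0],0],[0,[-0.65,-0.72,0],0],[0,[-0.65,-0.72,0],0],[0,[-0.65,-0.72,0],0],[0,[-0.65,-0.72,0],0],[0,[-0.65,-0.72,0],0]]'
```

```text
time: 0.68
position: [285.4, 235.5, 231.0]
ee_rot: [-0.0, 0.181, 0.983, -0.0]
contact_force: [1.3, -0.4, -0.5]
grip_width: 1.0
finger_force: 0.0
time: 1.18
position: [369.5, 18.2, 231.2]
ee_rot: [0.0, 0.181, 0.983, 0.0]
contact_force: [0.6, 0.4, 0.3]
grip_width: -0.1
finger_force: 0.0
```

```bash
python3 -m inch '[[0,[-0.415,-0.825,0],0],[0,[-0.415,-0.825,0],0],[0,[-0.415,-0.825,0],0],[0,[-0.415,-0.825,0],0],[0,[-0.415,-0.825,0],0],[0,[-0.415,-0.825,0],0],[0,[-0.415,-0.825,0],0],[0,[-0.415,-0.825,0],0],[0,[0,0,0],1],[0,[0,0,0],1]]'; python3 -m inch '[[0,[0,0,0],1],[0,[0,0,0],1],[0,[0,0,0],1],[0,[0,0,0],1],[0,[0,0,0],1],[0,[0,0,0],1],[0,[0,0,0],1],[0,[0,0,0],1],[0,[0,0,0],1],[0,[0,0,0],0.5]]'
python3 - <<'E'
from h import *
c=cap('wrist','w1');print(c['position'],c['rotation'],r.get_obs()['joint_positions'])
a=cv2.imread('pics/w1.png');c=cap('top','top2');b=cv2.imread('pics/top2.png')[130:230,310:443]
cv2.imwrite('pics/w1b.png',np.vstack([a[::1,:],cv2.resize(b,(288,216),interpolation=cv2.INTER_CUBIC) if 0 else cv2.resize(b,(512,216))]))
E
```

```text
time: 2.02
position: [398.8, -275.5, 230.0]
ee_rot: [-0.001, 0.287, 0.958, 0.001]
contact_force: [-0.5, 0.6, 1.4]
grip_width: 0.0
finger_force: 0.0
time: 2.85
position: [399.2, -273.8, 230.8]
ee_rot: [-0.0, 0.708, 0.706, -0.0]
contact_force: [0.3, 0.4, -0.6]
grip_width: -0.2
finger_force: 0.0
[ 398.80818843 -197.80291935  373.30246346] [ 1.50682566e-01  9.88580653e-01 -1.72835783e-03 -2.64088736e-04] [-6.77478381e-01 -6.33832198e-02  1.51688314e+00  7.81190707e-05
  1.68904942e+00 -6.72996615e-01]
```

View pics/w1b.png

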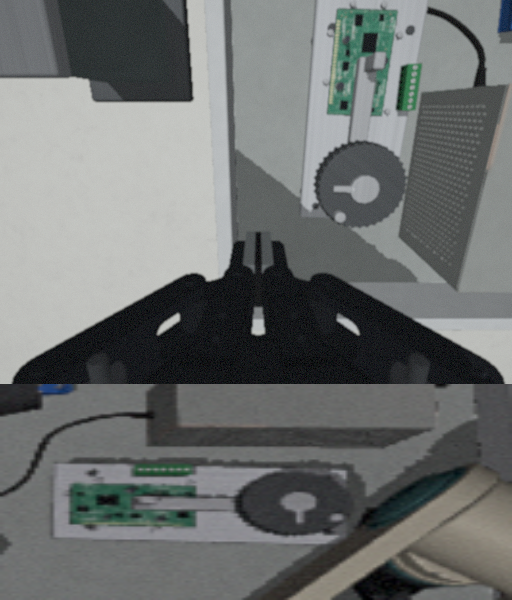

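Run:
```python
from h import *
np.set_printoptions(precision=1,suppress=True)
c=dict(np.load('pics/w1.npz'));print(c['camera_matrix'][0])
for n,u,v,z in [('cap',365,188,120),('ptip',336,188,119.5),('pip',340,217,120),('tab',376,58,111),('tipL',246,236,230),('tipR',272,236,230),('tipmid',259,236,230),('ringTop',362,141,112),('ringL',316,187,112),('ringR',408,185,112),('ringB',360,227,112)]: print(n,at(c,u,v,z),at(c,u,v))
d=c['depth'];print(d[225:260:4,236:284:4])
```

```text
[277.5   0.  257.8]
cap [ 500.5 -272.2  120. ] [ 501.  -272.6  118.8]
ptip [ 473.  -272.3  119.5] [ 472.7 -271.9  120.8]
pip [ 479.2 -301.8  120. ] [ 479.3 -301.9  119.7]
tab [ 500.5 -158.4  111. ] [ 500.9 -158.3  110.1]
tipL [ 391.9 -268.1  230. ] [ 392.3 -263.5  239.3]
tipR [ 406.6 -268.1  230. ] [ 419.2 -380.9    0.3]
tipmid [ 399.2 -268.1  230. ] [ 399.2 -262.6  241.2]
ringTop [ 495.8 -228.9  112. ] [ 503.8 -231.5   90.4]
ringL [ 455.6 -273.4  112. ] [ 457.2 -275.6  104.4]
ringR [ 545.4 -271.6  112. ] [ 601.  -299.7   12.8]
ringB [ 503.2 -316.2  112. ] [ 503.6 -316.7  111. ]
[[396.4 404.2 406.5 404.8 406.5 405.1 405.7 405.  406.7 405.3 405.7 405.5]
 [396.7 406.6 407.7 406.6 408.7 406.8 406.8 407.  405.8 407.7 408.6 408.5]
 [397.1 409.7 408.  150.  150.8 150.7 150.  150.  149.8 409.8 410.9 409.7]
 [395.8 410.4 410.7 145.5 145.  145.  145.2 145.6 145.  409.5 411.3 411.6]
 [149.5 149.4 150.1 141.7 141.2 142.9 141.  141.7 141.  150.5 149.8 414.3]
 [146.  144.7 146.3 136.5 136.7 137.  137.8 138.4 137.1 146.4 145.9 146.7]
 [141.6 142.5 133.1 133.  133.4 133.5 133.8 133.  132.5 143.1 142.  141.8]
 [137.1 137.6 129.7 129.3 128.8 129.2 129.9 129.8 129.1 137.8 138.1 137.4]
 [134.3 134.8 125.2 126.1 125.4 127.2 125.9 126.6 126.5 125.3 133.6 134.8]]
```

```bash
python3 -m inch '[[0,[0.54,0.78,0],0],[0,[0.54,0.78,0],0],[0,[0.54,0.78,0],0],[0,[0,0,0.84],0],[0,[0,0,0.84],0],[0,[0,0,0.84],0],[0,[0,0,0.84],0],[0,[0,0,0],0]]'
cat > path.py <<'E'
import numpy as np,sys
from workcell import r
p=float(sys.argv[1]);a,b=float(sys.argv[2]),float(sys.argv[3]);st=float(sys.argv[4])
ctr=np.array([500.3,-272.7])
def s(f):
    return np.array([-6.5,11] if f<118.3 else [-14.5,6.7] if f<180 else [-14.5,-6.7] if f<241.7 else [-6.5,-11])
C=lambda f,e=0:ctr+(44-p)*np.array([np.cos(np.radians(f)),np.sin(np.radians(f))])+s(f+e)
br=[118.3,180,241.7]
fs=[(a,0)]
ks=[a]+[k for k in br if a<k<b]+[b]
pts=[C(a)]
for k0,k1 in zip(ks,ks[1:]):
    n=max(1,int(np.ceil((k1-k0)/st)))
    for f in np.linspace(k0,k1,n+1)[1:]: pts.append(C(f,-1e-3)) 
    if k1!=b: pts.append(C(k1,1e-3))
o=np.array(r.get_obs()['position'][:2]) if len(sys.argv)<6 else pts[0]
prev=o
for q in pts:
    d=q-prev;prev=q
    print('[0,[%.2f,%.2f,0],0],'%(d[1]/40,d[0]/40),end='')
print();print(o,len(pts),pts[0],pts[-1])
E
python3 path.py 1.5 92 262 20
```

```text
time: 3.62
position: [489.0, -206.8, 89.2]
ee_rot: [-0.006, 0.706, 0.708, -0.002]
contact_force: [-0.3, 0.7, -1.0]
grip_width: -0.4
finger_force: 0.0
[0,[-0.31,0.08,0],0],[0,[-0.04,-0.24,0],0],[0,[-0.09,-0.23,0],0],[0,[-0.11,-0.20,0],0],[0,[-0.17,-0.23,0],0],[0,[-0.22,-0.18,0],0],[0,[-0.26,-0.11,0],0],[0,[-0.28,-0.04,0],0],[0,[-0.33,0.00,0],0],[0,[-0.28,0.04,0],0],[0,[-0.26,0.11,0],0],[0,[-0.22,0.18,0],0],[0,[-0.17,0.23,0],0],[0,[-0.11,0.20,0],0],[0,[-0.07,0.17,0],0],[0,[-0.04,0.18,0],0],
[ 489.04097348 -206.84328955] 16 [ 492.31677139 -219.22588985] [ 487.88514321 -325.78639292]
```

```bash
python3 -m inch '[[0,[0,0,0],0],[0,[0,0,0],0]]'; python3 -m inch '[[0,[-0.2,0,0],0],[0,[0,0,0],0],[0,[0,0,0],0]]';python3 -m inch '[[0,[-0.1,0,0],0],[0,[0,0,0],0],[0,[0,0,0],0]]'
```

```text
time: 3.78
position: [493.8, -209.4, 99.2]
ee_rot: [0.001, 0.706, 0.708, 0.0]
contact_force: [0.1, -0.2, 0.6]
grip_width: -0.3
finger_force: 0.0
time: 4.03
position: [493.6, -217.8, 98.7]
ee_rot: [0.001, 0.707, 0.708, 0.0]
contact_force: [0.2, 0.7, 0.2]
grip_width: -0.2
finger_force: 0.0
time: 4.28
position: [493.5, -219.2, 98.1]
ee_rot: [-0.001, 0.706, 0.708, 0.002]
contact_force: [-0.9, 10.4, 6.2]
grip_width: -0.4
finger_force: 5.1
```

```bash
python3 path.py 3 92 262 20 x
```

```text
[0,[0.00,0.00,0],0],[0,[-0.03,-0.23,0],0],[0,[-0.09,-0.22,0],0],[0,[-0.11,-0.20,0],0],[0,[-0.16,-0.22,0],0],[0,[-0.22,-0.17,0],0],[0,[-0.25,-0.11,0],0],[0,[-0.27,-0.04,0],0],[0,[-0.33,0.00,0],0],[0,[-0.27,0.04,0],0],[0,[-0.25,0.11,0],0],[0,[-0.22,0.17,0],0],[0,[-0.16,0.22,0],0],[0,[-0.11,0.20,0],0],[0,[-0.07,0.17,0],0],[0,[-0.04,0.18,0],0],
[ 492.36912064 -220.72497609] 16 [ 492.36912064 -220.72497609] [ 488.09390286 -324.30099082]
```

```bash
python3 -m inch '[[0,[0,-0.03,0],0],[0,[-0.03,-0.23,0],0],[0,[-0.09,-0.22,0],0],[0,[-0.11,-0.20,0],0],[0,[-0.16,-0.22,0],0],[0,[-0.22,-0.17,0],0],[0,[-0.25,-0.11,0],0]]'
cat > pip.py <<'E'
import sys
from h import *
np.set_printoptions(precision=1,suppress=True)
c=cap('wrist',sys.argv[1]);o=r.get_obs();print(o['position'],o['contact_force'],o['time'])
# unproject depth; find bright points at pip height annulus
q=np.array(c['rotation']);from scipy.spatial.transform import Rotation as Ro
R=Ro.from_quat(q[[1,2,3,0]]).as_matrix();K=c['camera_matrix']
v,u=np.mgrid[0:384,0:512];D=c['depth']
P=np.stack([(u-K[0,2])/K[0,0]*D,(v-K[1,2])/K[1,1]*D,D],-1)@R.T+c['position']
g=c['pixels'].astype(float).mean(2)
d=P[...,:2]-[500.3,-272.7];rr=np.hypot(d[...,0],d[...,1])
m=(rr>31)&(rr<42)&(P[...,2]>115)&(P[...,2]<124)&(D>0)
ang=np.arctan2(-d[...,1],-d[...,0])[m] # CCW from -x
print(m.sum(),'pip', np.angle(np.exp(1j*ang).mean())%(2*np.pi) if m.sum() else None,'spread',abs(np.exp(1j*ang).mean()), 'bright',g[m].mean() if m.sum() else 0, 'xy',P[m].mean(0) if m.sum() else 0)
E
python3 pip.py w2
```

```text
time: 4.87
position: [444.9, -256.5, 97.0]
ee_rot: [0.0, 0.707, 0.708, -0.0]
contact_force: [-1.0, -0.2, -0.6]
grip_width: -0.4
finger_force: 0.0
[ 444.4 -258.3   97. ] [-0.6 -0.9 -0.9] 4.9167
0 pip None spread nan bright 0 xy 0pip.py:14: RuntimeWarning: Mean of empty slice.
  print(m.sum(),'pip', np.angle(np.exp(1j*ang).mean())%(2*np.pi) if m.sum() else None,'spread',abs(np.exp(1j*ang).mean()), 'bright',g[m].mean() if m.sum() else 0, 'xy',P[m].mean(0) if m.sum() else 0)
  ret = ret.dtype.type(ret / rcount)
```

View pics/w2.png

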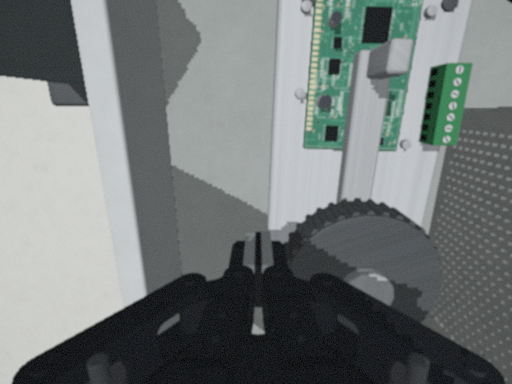

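```bash
python3 - <<'E'
from h import *
np.set_printoptions(precision=1,suppress=True)
c=dict(np.load('pics/w1.npz'));T=np.array([399.2,-273.8,230.8])
for v in (235,237,241,243,246,250,255,260):
    for u in (230,236,241,246,251,259): print(at(c,u,v)-T,end=' ')
    print()
E
python3 - <<'E'
import sys;sys.path.insert(0,'.')
E
python3 - <<'E'
from h import *
c=cap('top','top3');b=cv2.imread('pics/top3.png')[150:230,310:420]
cv2.imwrite('pics/t3.png',cv2.resize(b,None,fx=6,fy=6,interpolation=cv2.INTER_CUBIC))
E
```

```text
[ -33.5  -67.7 -153.2] [ -32.1  -99.  -217.5] [ -25.9 -105.5 -230.9] [-6.9 11.   8.8] [-4.3 10.5  7.7] [ 0.  10.4  7.6] 
[ -33.5  -70.2 -153.1] [ -32.1 -101.7 -216.6] [ -26.1 -109.6 -232.6] [-6.8 10.4 10. ] [-4.2 10.2  9.6] [ 0.  10.7 10.7] 
[ -33.8  -75.7 -153.6] [-12.4   6.8   7.4] [-9.7  6.6  7.1] [-6.6 10.8 15.2] [-4.1 10.4 14.5] [-0.  10.6 15. ] 
[ -33.8  -78.1 -153.2] [-12.2   7.1  10.2] [-9.5  7.  10. ] [-6.5 10.7 17.3] [-4.  10.6 17.1] [-0.  10.9 17.7] 
[ -33.9  -81.9 -152.9] [-12.    6.6  12.7] [-9.4  6.7 12.8] [-6.4 10.4 19.8] [-4.  10.5 20.1] [-0.  11.1 21.2] 
[ -34.1  -87.  -152.6] [-11.7   6.5  16.7] [-9.2  6.3 16.3] [-6.3 10.3 23.6] [-3.9 10.6 24.2] [-0.  10.5 24.1] 
[-14.2   6.9  22.4] [-11.2   7.   22.6] [-8.9  6.5 21.7] [-6.1 10.6 28.9] [-3.8 10.3 28.4] [-0.1 10.4 28.6] 
[-13.7   7.   27.1] [-11.    6.5  26.4] [-8.5  7.  27.2] [-5.9 10.4 32.9] [-3.7 10.6 33.2] [-0.1 10.6 33.3]
```

View pics/t3.png

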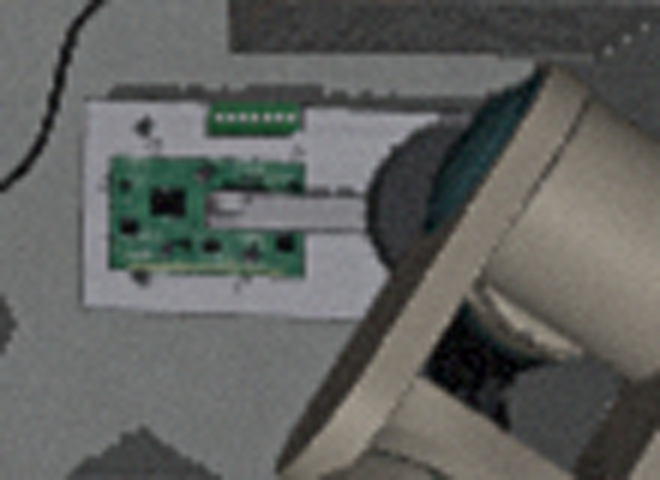

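```bash
python3 -m inch '[[0,[0,0,0],0],[0,[0,0,0],0]]'; python3 path.py 3 160 262 10 x
```

```text
time: 5.13
position: [445.8, -255.6, 96.8]
ee_rot: [-0.0, 0.707, 0.708, 0.0]
contact_force: [0.1, 0.8, 0.3]
grip_width: -0.4
finger_force: 0.0
[0,[0.00,0.00,0],0],[0,[-0.17,-0.05,0],0],[0,[-0.18,-0.02,0],0],[0,[-0.33,0.00,0],0],[0,[-0.16,0.01,0],0],[0,[-0.15,0.04,0],0],[0,[-0.15,0.06,0],0],[0,[-0.14,0.08,0],0],[0,[-0.12,0.10,0],0],[0,[-0.10,0.12,0],0],[0,[-0.09,0.13,0],0],[0,[-0.11,0.20,0],0],[0,[-0.05,0.11,0],0],[0,[-0.04,0.11,0],0],[0,[-0.02,0.12,0],0],
[ 447.27260255 -251.97717412] 15 [ 447.27260255 -251.97717412] [ 488.09390286 -324.30099082]
```

```bash
python3 -m inch '[[0,[0,0.05,0.08],0],[0,[0,0,0],0],[0,[0,0,0],0]]'|sed -n '2p;4p';python3 -m inch '[[0,[0,0.05,0],0],[0,[0,0,0],0],[0,[0,0,0],0]]'|sed -n '2p;4p';python3 -m inch '[[0,[0,0.05,0],0],[0,[0,0,0],0],[0,[0,0,0],0]]'|sed -n '2p;4p'
```

```text
position: [447.0, -255.0, 93.3]
contact_force: [-6.5, 0.8, 3.5]
position: [447.7, -254.4, 93.2]
contact_force: [-14.7, 4.2, 7.9]
position: [448.3, -253.8, 93.1]
contact_force: [-22.9, 7.6, 14.4]
```

```bash
python3 -m inch '[[0,[-0.15,-0.04,0],0],[0,[-0.15,-0.02,0],0],[0,[-0.16,0,0],0],[0,[-0.16,0,0],0],[0,[-0.16,0.01,0],0],[0,[-0.15,0.04,0],0],[0,[-0.15,0.06,0],0],[0,[0,0,0],0]]'|sed -n '2p;4p';python3 pip.py w3 2>/dev/null
```

```text
position: [450.8, -301.2, 92.9]
contact_force: [-16.0, -10.7, 2.4]
[ 450.8 -301.1   92.9] [-16.5 -10.    1.8] 6.6
502 pip 2.9719148007840084 spread 0.9965159817460838 bright 164.5969455511288 xy [ 534.7 -278.6  119.1]
```

```bash
python3 -m inch '[[0,[-0.14,0.08,0],0],[0,[-0.12,0.1,0],0],[0,[-0.1,0.12,0],0],[0,[-0.09,0.13,0],0],[0,[-0.11,0.2,0],0],[0,[-0.05,0.11,0],0],[0,[-0.04,0.11,0],0],[0,[-0.02,0.12,0],0],[0,[0,0.12,0],0],[0,[0,0,0],0]]'|sed -n '2p;4p';python3 pip.py w4 2>/dev/null
```

```text
position: [497.5, -328.4, 93.3]
contact_force: [0.2, -14.8, -3.4]
[ 497.5 -328.4   93.4] [  0.6 -13.7  -3.9] 7.4833
568 pip 4.29180335895336 spread 0.9966219219421103 bright 190.25762910798124 xy [ 514.5 -241.   119.7]
```

```bash
python3 -m inch '[[0,[-0.25,-0.3,0],0],[0,[0,-0.8,0],0],[0,[0,-0.8,0],0],[0,[0.8,0,0],0],[0,[0.8,0,0],0],[0,[0.8,0,0],0],[0,[0.8,0,0],0],[0,[0,0.8,0],0],[0,[0,0.9,0],0],[0,[0,0,0],0]]'|sed -n '2p;4p';python3 -m inch '[[0,[0,0,0],0]]'|sed -n '2p;4p';python3 path.py 3.5 92 262 12|sed 's/,\[0,/\n[0,/g'
```

```text
position: [492.9, -205.8, 92.2]
contact_force: [0.4, 0.2, 0.2]
position: [490.2, -206.4, 92.6]
contact_force: [0.3, 0.5, 0.6]
[0,[-0.37,0.05,0],0]
[0,[-0.02,-0.15,0],0]
[0,[-0.04,-0.15,0],0]
[0,[-0.06,-0.14,0],0]
[0,[-0.11,-0.20,0],0]
[0,[-0.10,-0.15,0],0]
[0,[-0.13,-0.13,0],0]
[0,[-0.15,-0.11,0],0]
[0,[-0.16,-0.08,0],0]
[0,[-0.17,-0.05,0],0]
[0,[-0.18,-0.02,0],0]
[0,[-0.33,0.00,0],0]
[0,[-0.18,0.02,0],0]
[0,[-0.17,0.05,0],0]
[0,[-0.16,0.08,0],0]
[0,[-0.15,0.11,0],0]
[0,[-0.13,0.13,0],0]
[0,[-0.10,0.15,0],0]
[0,[-0.11,0.20,0],0]
[0,[-0.07,0.16,0],0]
[0,[-0.04,0.17,0],0],
[ 490.2019538  -206.44824694] 21 [ 492.38657038 -221.22467151] [ 488.16348941 -323.80585678]
```

```bash
python3 -m inch '[[0,[-0.37,0.1,0],0],[0,[0,0,0],0],[0,[-0.02,-0.15,0],0],[0,[-0.04,-0.15,0],0],[0,[-0.06,-0.14,0],0],[0,[-0.11,-0.20,0],0],[0,[-0.10,-0.14,0],0],[0,[-0.13,-0.13,0],0],[0,[0,0,0],0]]'|sed -n '2p;4p';python3 pip.py w5 2>/dev/null
```

```text
position: [455.1, -240.4, 93.2]
contact_force: [-2.1, 2.2, -0.8]
[ 455.5 -240.3   93.3] [-5.2  2.8 -0.9] 9.2
212 pip 5.311444069290537 spread 0.997627283470755 bright 100.77830188679245 xy [ 478.9 -241.4  118.4]
```

```bash
python3 -m inch '[[0,[-0.18,-0.07,0],0],[0,[-0.17,-0.04,0],0],[0,[-0.18,-0.03,0],0],[0,[-0.18,0,0],0],[0,[-0.16,0,0],0],[0,[-0.16,0,0],0],[0,[-0.18,0.02,0],0],[0,[-0.17,0.05,0],0],[0,[0,0,0],0]]'|sed -n '2p;4p';python3 pip.py w6 2>/dev/null
```

```text
position: [449.5, -299.0, 92.6]
contact_force: [-22.7, -11.7, 1.4]
[ 449.5 -298.9   92.6] [-22.2 -11.1   1.1] 10.0
436 pip 0.4602223073933626 spread 0.9967073064404838 bright 115.84250764525993 xy [ 468.3 -288.6  119.3]
```

```bash
python3 -m inch '[[0,[-0.16,0.08,0],0],[0,[-0.15,0.09,0],0],[0,[-0.13,0.12,0],0],[0,[-0.1,0.14,0],0],[0,[-0.11,0.2,0],0],[0,[-0.07,0.16,0],0],[0,[-0.04,0.17,0],0],[0,[-0.01,0.17,0],0],[0,[0,0.1,0],0],[0,[0,0,0],0]]'|sed -n '2p;4p';python3 pip.py w7 2>/dev/null
python3 -m inch '[[0,[-0.25,-0.3,0],0],[0,[0,-0.8,0],0],[0,[0,-0.8,0],0],[0,[0.8,0,0],0],[0,[0.8,0,0],0],[0,[0.8,0,0],0],[0,[0.8,0,0],0],[0,[0,0.8,0],0],[0,[0,0.9,0],0],[0,[0,0,0],0]]'|sed -n '2p;4p';python3 -m inch '[[0,[0,0,0],0],[0,[0,0,0],0]]'|sed -n '2p;4p'
```

```text
position: [504.0, -328.6, 93.6]
contact_force: [1.7, -10.2, -5.9]
[ 503.9 -328.6   93.6] [ 1.3 -8.7 -5.9] 10.8833
455 pip 1.99433158542009 spread 0.9970961098096958 bright 126.3172161172161 xy [ 515.  -305.4  119.4]
position: [499.2, -207.4, 93.0]
contact_force: [0.3, -0.8, 0.0]
position: [495.3, -208.4, 93.7]
contact_force: [-1.2, -0.5, -0.0]
```

```bash
python3 -m inch '[[0,[-0.34,0.02,0],0],[0,[0,0,0],0],[0,[-0.03,-0.15,0],0],[0,[-0.04,-0.15,0],0],[0,[-0.07,-0.14,0],0],[0,[-0.12,-0.18,0],0],[0,[-0.11,-0.13,0],0],[0,[-0.14,-0.11,0],0],[0,[-0.15,-0.10,0],0],[0,[0,0,0],0]]'|sed -n '2p;4p';python3 pip.py w8 2>/dev/null; python3 -m inch '[[0,[-0.17,-0.06,0],0],[0,[-0.17,-0.04,0],0],[0,[-0.18,-0.02,0],0],[0,[-0.18,0,0],0],[0,[-0.16,0,0],0],[0,[-0.16,0,0],0],[0,[-0.18,0.02,0],0],[0,[-0.17,0.05,0],0],[0,[0,0,0],0]]'|sed -n '2p;4p';python3 pip.py w9 2>/dev/null
```

```text
position: [452.1, -246.7, 93.2]
contact_force: [-27.1, 17.1, 16.0]
[ 452.1 -246.6   93.2] [-28.1  16.6  15.7] 12.7667
394 pip 3.2450673873134708 spread 0.9965457430409898 bright 123.49238578680203 xy [ 535.2 -269.1  119.1]
position: [453.5, -306.0, 93.4]
contact_force: [-6.6, -4.4, -0.9]
[ 453.5 -305.6   93.4] [-5.7 -4.6 -1.2] 13.5667
542 pip 4.718357743640604 spread 0.9964615672370766 bright 172.86223862238623 xy [ 500.1 -237.8  119.4]
```

```bash
python3 -m inch '[[0,[-0.14,0.11,0],0],[0,[-0.13,0.11,0],0],[0,[-0.12,0.14,0],0],[0,[-0.09,0.15,0],0],[0,[-0.08,0.18,0],0],[0,[-0.06,0.16,0],0],[0,[-0.02,0.17,0],0],[0,[0,0,0],0]]'|sed -n '2p;4p';python3 pip.py w10 2>/dev/null
```

```text
position: [498.1, -329.0, 93.9]
contact_force: [0.8, -0.4, 0.1]
[ 497.5 -328.9   93.8] [-0.2 -0.7 -0.1] 14.2833
515 pip 5.67046213137069 spread 0.9965675861342344 bright 192.2569579288026 xy [ 471.8 -252.7  119.7]
```

```bash
python3 -m inch '[[0,[0.07,0,0],0],[0,[0,0,0],0],[0,[0,0.13,0],0],[0,[0,0.13,0],0],[0,[0.01,0.13,0],0],[0,[0,0,0],0],[0,[0,0,0],0]]'|sed -n '2p;4p';python3 pip.py w11 2>/dev/null
```

```text
position: [512.6, -327.4, 94.0]
contact_force: [3.5, -7.9, -2.5]
[ 512.6 -327.4   94. ] [ 2.9 -8.7 -3.5] 14.9167
499 pip 6.024548788537258 spread 0.9964832916679038 bright 189.58917835671343 xy [ 466.6 -263.8  119.6]
```

```bash
python3 -m inch '[[0,[0.03,0.14,0],0],[0,[0.03,0.13,0],0],[0,[0,0,0],0],[0,[0,0,0],0]]'|sed -n '2p;4p';python3 pip.py w12 2>/dev/null
```

```text
position: [523.6, -324.2, 94.0]
contact_force: [3.9, -5.4, -2.6]
[ 523.6 -324.2   94. ] [ 3.7 -4.7 -3. ] 15.3
491 pip 0.010380077996928546 spread 0.9964734472026607 bright 145.3530210454854 xy [ 465.4 -273.1  119.5]
```

View pics/w12.png

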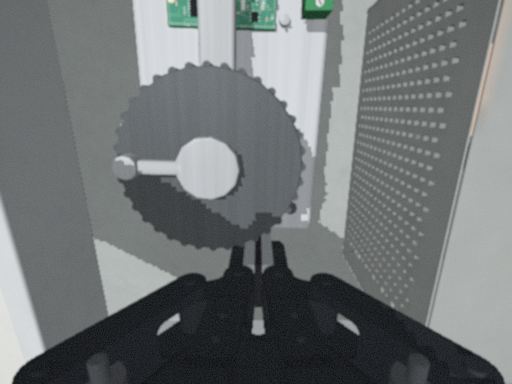

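```bash
python3 -m inch '[[0,[-0.5,0.1,0],0],[0,[0,0,-0.67],0],[0,[0,0,-0.67],0],[0,[0,0,-0.67],0],[0,[0.95,0.045,0],0],[0,[0.95,0.045,0],0],[0,[0.95,0.045,0],0],[0,[0.95,0.045,0],0],[0,[0.95,0.045,0],0],[0,[0,0,0],0]]'|sed -n '2p;4p';python3 -m inch '[[0,[0,0,0],0],[0,[0,0,0],0]]'|sed -n '2p;4p'
python3 - <<'E'
import numpy as np
f=lambda t:114*np.array([-np.sin(t),np.cos(t)])+5*np.array([np.cos(t),np.sin(t)])
T=np.arange(0,1.01,.1)
for a,b in zip(T,T[1:]): d=f(b)-f(a);print('%.2f [%.2f,%.2f]'%(b,d[1]/40,d[0]/40))
E
```

```text
position: [536.0, -147.2, 174.6]
contact_force: [-0.7, -0.5, 0.2]
position: [535.7, -153.3, 174.3]
contact_force: [0.4, 0.3, 0.5]
0.10 [-0.00,-0.29]
0.20 [-0.03,-0.28]
0.30 [-0.06,-0.28]
0.40 [-0.09,-0.27]
0.50 [-0.11,-0.26]
0.60 [-0.14,-0.25]
0.70 [-0.16,-0.23]
0.80 [-0.19,-0.22]
0.90 [-0.21,-0.20]
1.00 [-0.22,-0.18]
```

Descend to z≈95, gently, then approach to x≈521.

```bash
python3 -m inch '[[0,[0,0,0.6],0],[0,[0,0,0.6],0],[0,[0,0,0.5],0],[0,[0,0,0.22],0],[0,[0,0,0.08],0],[0,[0,0,0],0],[0,[0,-0.2,0],0],[0,[0,-0.15,0],0],[0,[0,0,0],0],[0,[0,0,0],0]]'|sed -n '2p;4p';python3 -m inch '[[0,[0,-0.29,0],0],[0,[-0.03,-0.28,0],0],[0,[0,0,0],0]]'|sed -n '2p;4p'; python3 pip.py w13 2>/dev/null
```

```text
position: [521.8, -153.5, 95.2]
contact_force: [-0.1, 0.3, 0.6]
position: [498.3, -154.6, 94.7]
contact_force: [0.0, -0.8, 1.3]
[ 498.9 -154.6   94.7] [-1.1 -0.   0.6] 17.4333
0 pip None spread nan bright 0 xy 0
```

View pics/w13.png

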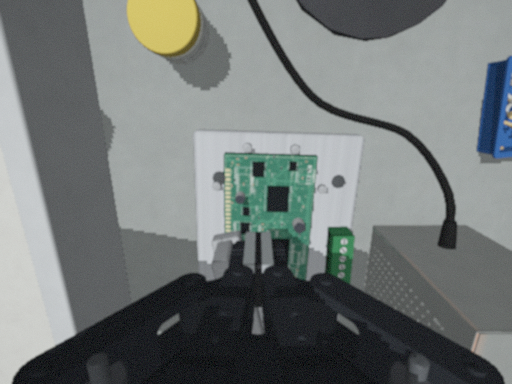

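The tab (≈(222,250)) sits just left of the fingertip and is moving with it; the board and terminal are in place. I continue along the arc.

```bash
python3 -m inch '[[0,[-0.06,-0.28,0],0],[0,[-0.09,-0.27,0],0],[0,[-0.11,-0.26,0],0],[0,[-0.14,-0.25,0],0],[0,[-0.16,-0.23,0],0],[0,[-0.19,-0.22,0],0],[0,[-0.21,-0.2,0],0],[0,[-0.22,-0.18,0],0],[0,[0,0,0],0],[0,[0,0,0],0]]'|sed -n '2p;4p'; python3 -m inch '[[0,[0.3,0.25,0],0],[0,[0,0,0],0],[0,[0,0,-0.6],0],[0,[0,0,-0.8],0],[0,[0,0,-0.8],0],[0,[0,0,-0.8],0],[0,[0,-0.5,0],0],[0,[0,-0.5,0],0],[0,[0,0,0],0],[0,[0,0,0],0]]'|sed -n '2p;4p'; python3 pip.py w14 2>/dev/null
```

```text
position: [423.1, -202.7, 94.1]
contact_force: [-0.2, 0.2, 0.0]
position: [393.2, -190.0, 214.3]
contact_force: [-0.4, -0.5, 0.2]
[ 393.6 -190.   214.1] [-0.7  0.3 -0.9] 19.15
54 pip 6.2070887779698545 spread 0.9993261692707462 bright 87.89506172839502 xy [ 464.7 -270.   118.5]
```

View pics/w14.png

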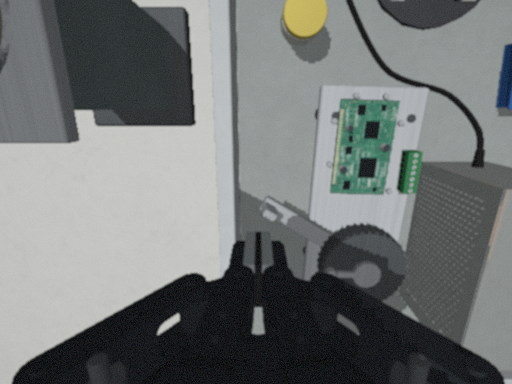

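```bash
python3 -m inch '[[0,[-0.9,0,-0.3],0],[0,[-0.9,0,-0.3],0],[0,[-0.9,0,0],0],[0,[0,0,0],0],[0,[0,0,0],0]]'|sed -n '2p;4p'; python3 pip.py w15
python3 - <<'E'
from h import *
o=r.get_obs();print(o['time'],o['dq'])
E
```

```text
position: [393.7, -299.1, 237.0]
contact_force: [-0.0, 0.6, -0.0]
[ 393.8 -298.   237.1] [-0.3 -0.8  0.9] 19.6167
109 pip 0.01840865769344893 spread 0.9970489605458964 bright 146.85321100917432 xy [ 464.3 -273.4  119.5]
19.6167 [ 0.02560818 -0.02919349  0.02181126  0.00225296  0.00288018  0.00124157]
```

View pics/w15.png

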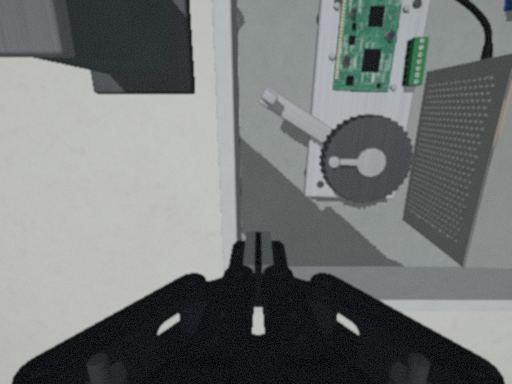

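The pip (334,162), pointer and cap (371,162) are in line. The bar is swung out to (268,97), and the board and terminal are where they were.

```bash
python3 -c "
from workcell import r
print(r.job_done())"
```

```text
the job is handed in; nothing more can be done
None
```

The job is handed in at about 20 s on the robot's clock: the ring is loosened to the second pointer alignment (within about 0.02 rad), the bar is then swung about 1 rad clear towards the robot, and the board and terminal look undisturbed in the last picture.

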